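Line up a hinge leaf on the instrument case and hold it for the pin

ROBOT

A 6-joint arm with a two-finger parallel gripper is mounted at the origin on the work surface. World frame = base frame: x ahead of the robot, y to its left, z up, the work surface at z = 0. Lengths are in m, angles in rad, forces in N, time in s.
With the tool pointing down it reaches from about 0.275 to 0.75 m from the base axis. Payload 10.2 kg.
Tool frame: the origin (TCP) lies at the very end of the fingers, on their centre line; the grasp point (between the pads) lies r.grasp_offset behind it (r.grasp_offset is the distance from the TCP to the grasp point, in m); z points along the fingers, y is the line along which they close (so a half turn about z gives the same grasp; the last joint's range is limited). The gripper opens to 85 mm and grips with 20 to 120 N. Pads are 22 mm wide; open, the fingers measure 114 mm over their backs; the gripper's body (76 mm by 85 mm) begins 54 mm behind the grasp point. The pads swing forward as they close: fully open they stand 13 mm farther back than shut.
Start: joints at [-1.554, 0.313, 1.498, -0, 1.331, -0.223], TCP at [0.125, -0.51, 0.231] pointing down, gripper open.
Joint ranges: [-2.94, 2.94], [-0.97, 2.17], [0.19, 2.56], [-1.23, 4.37], [0.02, 3.11], [-2.88, 2.88]. Speed limits (rad/s): [2.39, 2.39, 3.01, 3.14, 3.14, 3.14].

INTERFACE

Orientations are given as a unit quaternion [w, x, y, z].
In Python, from plant import r gives the robot as it stands.
- The arm moves only by the tool jog_arm, never from a script. Its argument "rows" is a list that holds one entry, the list of rows, each a list of 7 numbers: the shift along the tool's x, y, z normalised to -1 to 1, where 1 is 0.06 m, then the turn, a rotation vector about the tool's x, y, z normalised to -1 to 1, where 1 is 0.15 rad, then the finger opening in mm, from 0 to 85.4. A call has 1 to 20 rows; each row shifts and turns the commanded pose from where the row before left it, along the tool's axes as they then stand; what a row does not reach is not made up. A row lasts 1/8 s, in which the tool goes at most 62.5 mm and 10.7 degrees, less where a joint would pass 70% of its speed; a pose out of reach is approached as far as the arm can. A call with a number of a shift or a turn outside -1 to 1 is refused whole. A call with a gripper value outside its range is refused whole. The fingers move at their own pace and stop on an object; "grip_force" is the grip in N (left out, the last holds). Time passes only in rows, so rows that do not move let the fingers close. It gives the time, the measured TCP pose, the force, the opening and the grip force at its end, in the units of the state.
- r.get_obs(): the state, without advancing time (a new reading comes with each control period).
- r.read_camera(name): name is "side" or "top"; returns (picture, depth): 480x640x3 uint8, red, green, blue; 480x640 float32, m along the optical axis (not along the pixel's ray), 0 where there is no reading.
- r.camera_params(name): a dict with "fov_y" (degrees; the focal length in pixels is half the picture's height over the tangent of half this angle, whatever the lens; pixels are square), "cx", "cy" (the principal point, pixels), "R" (3x3) and "t" (3): a world point X has camera coordinates R X + t. Camera axes: x right, y down, z forward; pixel columns grow to the right and rows downward; lengths in m; the calibration is good to about 2 mm. A picture is of the moment at which its call begins. camera_params takes no time and is no camera call.
- r.job_done(): hands the job in; it is judged then, once.
Trained networks look in the newest picture that a camera, given by its name, has taken for a name from the list of things; names that differ only in an ending like _2 or _b are one class to them, and where a whole thing is asked for, a point or a joint stands for the part that bears it (a point fixed in the world has none). Each returns a list of dicts, best first, with "confidence" (0 to 1); they miss things now and then, are a little off and sometimes report something else, mostly with a low value. They report only what shows in the picture. A call takes as long as a camera call. They do not tell look-alikes from the thing itself.
- r.silhouettes(camera, label): "pixels" (480x640 bool, what is visible of it) and "position" ([column, row] as shares, 0 to 1, of the picture: columns of its width, rows of its height, amid what is visible of it).
- r.landmark_of(camera, label): "position" ([column, row] as shares, 0 to 1, of the picture: columns of its width, rows of its height: a listed point, or the origin of a listed thing).
The state is a dict: "clock": time; "joints": joint angles; "dq": joint speeds; "joint_efforts": joint torques, N m; "ee_pos": TCP position; "tool_rot": TCP orientation; "wrist_force": force on the tool from outside, world axes, zero at the start; "ft_torque": the same for the moment, N m; "gripper_width": finger opening in m; "gripper_force": force on a finger pad.
Only numpy, scipy, OpenCV 4.12 (cv2) and the standard library are available. Lean on these libraries where they do the work, as an engineer would, in place of code of your own. Each camera call takes 0.05 s, during which the arm holds its last target. There are 200 camera calls.

TASK

The instrument case on the bench is getting its front hinge back. Swing the hasp off its catch and fold it back past upright so that the gap between the two hinge knuckles on the case's front is open; then take the loose hinge leaf off its wooden rest, bring its knuckle into that gap so that all the holes line up well enough for the pin to pass, and finish while still holding it there in the gripper, still and without resting or pressing it on the case. Leave the pin, the tin and the solder spool where they are.

Things in the scene. Friction and masses are not known exactly. Their poses are not given: they have to be found in the camera images.
- case: grey-blue case, fixed, 120 (x) x 160 (y) x 90 mm high; origin under its centre; -x points out of its front (face at x -60). Two fixed steel knuckles there: tubes along y, outside 20, hole 11, each 18 mm long (|y| 21 to 39), axis at x -78, z 80 mm; the 42 mm gap between them is open below. The catch, a brass staple 11 mm tall, stands on top at x -50
- seat (a point): midpoint of the gap between the case's two knuckles, on the axis of their holes, 80 mm above the bench; axes as the case (y along the hole axis, -x out of the front, z up)
- hasp (a joint): angle of the hasp in rad: 0 = lying level forward over the staple and over the knuckle gap, pi/2 = upright, 2.3 = folded back to its stop. Stiff enough to stay where it is left: turning it takes about 1 N at the grip bar
- hasp_hinge (a point): hinge axis of the hasp, on the case top at x -25, y 0, z 95 mm of the case; the hasp turns about the case's y axis, its free end rising and going back as the angle grows
- hasp_grip (a point): middle of the red round grip bar at the hasp's free end, 80 mm from the hinge axis; bar 10 mm thick, 26 mm long along the case's y: can be pinched from above across its ends and turns between the fingers. Strap 24 wide, 4 mm thick. At angle 0 the bar is 45 mm ahead of the case front, 95 mm above the bench, nothing under it
- rest: wooden block, fixed, 46 (x) by 20 (y) by 30 mm high, on which the leaf lies; origin under its centre
- leaf: loose steel hinge leaf, about 0.12 kg: plate 64 (x -36 to +28) x 34 (y) x 8 mm, lying level on the rest, overhanging it 7 mm on both long sides; origin on its underside, near the rest's centre. At its +x end one knuckle: tube along y, outside 20, hole 11, 34 mm long, axis at x +36, z +4. In place its axes are parallel to the case's, with 4 mm play at each end of the knuckle
- leaf_bore (a point): middle of the leaf's knuckle, on the axis of its hole; axes as the leaf (y along the hole axis)
- pin_block: black plastic block, fixed, 46 by 46 by 24 mm; origin under its centre; it holds the hinge pin upright
- pin: brass hinge pin, 6 mm thick with a 12 mm head, standing in the black block, top 61 mm above the bench; origin at its foot; leave alone
- tin: aluminium flux tin, 50 mm across, 24 mm high; origin under its centre; leave alone
- spool: white solder spool, 56 mm across, 52 mm high; origin under its centre; leave alone
Not all that is in view belongs to the job. What is meant by the leaf is not orange or pink, and is the smaller of those in its own colour.

How it is judged:
On the way, in this order (a step that is already met when the one before it is completed fails the run):
1. the hasp is swung off its catch and folded back past upright (value of joint hasp above 1.6 rad), for 0.2 s.
2. the leaf is lifted off its rest in the gripper (z of leaf in the frame of rest above 0.045 m and contact force between the fingers and leaf above 1 N), for 0.2 s.
At the end, for the whole second after the job is handed in: Hasp over 1.6 rad; leaf hole axis within 3.5 mm (fore-aft, height) of the case's, under 0.1 rad off, within 5.5 mm of mid-gap; fingers grip the leaf (over 1 N), it moves under 20 mm/s and presses the case under 5 N; pin moved under 20 mm, tin and spool under 30 mm (value of joint hasp above 1.6 rad and x of leaf_bore in the frame of seat between -0.0035 and 0.0035 m and z of leaf_bore in the frame of seat between -0.0035 and 0.0035 m and y of leaf_bore in the frame of seat between -0.0055 and 0.0055 m and angle between the y axis of leaf and the y axis of seat, either way round below 0.1 rad and contact force between the fingers and leaf above 1 N and contact force between leaf and case below 5 N and linear speed of leaf below 0.02 m/s and distance of pin from where it was at the start of the episode below 0.02 m and distance of each of tin, spool from where it was at the start of the episode below 0.03 m); the arm keeps its last pose, push and grip.
It fails at once if the pin, tin or spool was disturbed (distance of pin from where it was at the start of the episode above 0.02 m or distance of any of tin, spool from where it was at the start of the episode above 0.03 m).
It also fails if it takes over 59 s, if anything falls off the work surface, if the arm or the gripper's body presses on something with over 40 N, if the wrist force passes 120 N, or if a joint passes its speed limit or range.

## Working session

There is one attempt and no reset: what is moved stays moved. The work goes in short steps, Python scripts to look and compute and a tool call to move; the robot and the scene stay as the last step left them, time stands still between calls to the robot, and variables do not carry over. Pictures are saved under pics/ and viewed, at most 10 in all, crops included, and the job is handed in when it is done.

Besides the shell and the picture viewer there is one more tool, called after "Emit:" in YAML: its name, and indented under it one key for each argument. jog_arm: Moves the arm, as the interface text tells. Its arguments: {"type":"object","properties":{"rows":{"type":"array"},"grip_force":{"type":"number"}},"required":["rows"]}

```bash
mkdir -p pics; ls; cat > h.py <<'E'
import numpy as np, cv2
from plant import r
def K(c):
    p=r.camera_params(c); f=240/np.tan(np.radians(p["fov_y"])/2)
    return p,f
def unproj(c,u,v,d):
    p,f=K(c); u=np.asarray(u,float);v=np.asarray(v,float)
    X=np.stack([(u-p["cx"])/f*d,(v-p["cy"])/f*d,np.asarray(d,float)],-1)
    return (X-np.array(p["t"]))@np.array(p["R"])
def at_z(c,u,v,z):
    a=unproj(c,u,v,1.0); p,f=K(c); C=-np.array(p["R"]).T@np.array(p["t"])
    return C+(a-C)*(z-C[2])/(a[2]-C[2])
def proj(c,X):
    p,f=K(c); Y=np.array(p["R"])@np.array(X)+np.array(p["t"]); return Y[0]/Y[2]*f+p["cx"],Y[1]/Y[2]*f+p["cy"]
E
python3 - <<'E'
from h import *
for c in("top","side"):
    im,d=r.read_camera(c); cv2.imwrite(f"pics/{c}0.png",im[:,:,::-1]); np.save(f"{c}0.npy",d)
    p,f=K(c); print(c,f,p["cx"],p["cy"],-np.array(p["R"]).T@p["t"])
    for l in("case","seat","hasp_grip","hasp_hinge","leaf","leaf_bore","rest","pin","tin","spool","pin_block"):
        for o in r.landmark_of(c,l)[:4]:
            u,v=o["position"][0]*640,o["position"][1]*480
            print(l,round(o["confidence"],2),round(u,1),round(v,1),unproj(c,u,v,d[int(min(v,479)),int(min(u,639))]).round(3))
print(r.grasp_offset, r.get_obs())
E
```

```text
pics
top 435.47526690824486 319.6838486415521 234.96850388917673 [0.48009185 0.02776334 0.76915191]
case 0.7 429.6 235.9 [ 0.579 -0.155  0.09 ]
case 0.69 323.1 335.0 [0.428 0.017 0.061]
seat 0.85 443.0 275.6 [ 0.515 -0.167  0.108]
hasp_grip 0.96 450.9 291.5 [ 0.491 -0.175  0.116]
hasp_hinge 0.79 445.7 236.6 [ 0.577 -0.179  0.095]
hasp_hinge 0.34 322.7 332.6 [0.432 0.017 0.062]
leaf 0.9 234.6 336.6 [0.426 0.165 0.015]
leaf 0.78 158.0 280.7 [0.523 0.297 0.015]
leaf 0.74 223.7 246.7 [0.576 0.181 0.037]
leaf 0.69 234.5 180.4 [0.7   0.168 0.01 ]
leaf_bore 0.95 232.0 227.6 [0.608 0.166 0.043]
leaf_bore 0.95 170.2 298.1 [0.493 0.272 0.027]
leaf_bore 0.76 248.3 364.0 [0.382 0.141 0.025]
pin 0.36 324.9 335.0 [0.428 0.014 0.061]
tin 0.9 327.2 231.2 [0.601 0.005 0.023]
spool 0.65 334.7 139.8 [ 0.755 -0.012  0.055]
pin_block 0.88 323.4 337.1 [0.425 0.016 0.061]
side 541.8746319718626 320.7839459213803 235.87143561193884 [ 0.24929668 -0.7125545   0.68394513]
case 0.92 391.6 337.8 [ 0.556 -0.243  0.089]
case 0.51 352.1 321.0 [ 0.533 -0.157  0.052]
seat 0.82 346.6 322.8 [ 0.534 -0.135  0.027]
hasp_
[... 804 characters left out ...]
-1.55443168e+00,  3.12926884e-01,  1.49770950e+00, -1.87096351e-05,
        1.33098348e+00, -2.23366726e-01]), 'dq': array([-2.27236654e-03,  7.67741708e-05, -6.86378465e-04,  6.59632637e-04,
        5.05143826e-04,  7.68191779e-04]), 'joint_efforts': array([-1.15787425e-03, -4.12168872e+01, -2.59901905e+01, -2.71042072e-04,
        5.48447842e-04,  9.75814842e-07]), 'ee_pos': array([ 0.12465752, -0.5099921 ,  0.23127683]), 'tool_rot': array([-1.44693972e-05,  9.92824440e-01,  1.19581066e-01, -7.63299767e-06]), 'wrist_force': array([-0.72513176,  0.37126547,  0.33005857]), 'ft_torque': array([ 0.00041782,  0.00390304, -0.00052651]), 'gripper_force': 0.0, 'gripper_width': 0.08532509071765855}
```

View pics/top0.png

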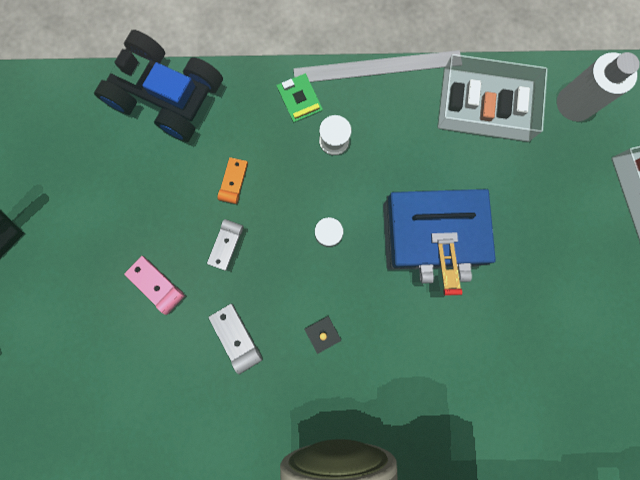

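View pics/side0.png

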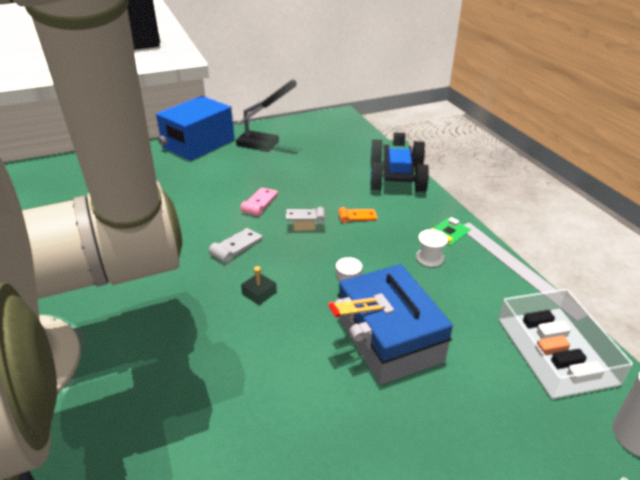

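The small white leaf at top px (225,246), side (305,220), sits on the wooden rest. The other candidates are the larger white leaf at (235,338), the orange one at (232,180) and the pink one at (153,284). The first fits the description: it is not orange or pink, it is the smaller white one, and it is on the rest. The case is at (440,228) with its front facing -x (down in the picture), and the red grip bar is at (452,292).

```bash
cat >> h.py <<'E'
def cloud(c,d):
    v,u=np.mgrid[0:480,0:640]; return unproj(c,u,v,d)
def rect(P):
    (c,s,a)=cv2.minAreaRect((P[:,:2]*1000).astype(np.float32)); return np.round(c,1),np.round(s,1),round(a,2)
E
python3 - <<'E'
from h import *
im=cv2.imread("pics/top0.png"); d=np.load("top0.npy"); P=cloud("top",d); hsv=cv2.cvtColor(im,cv2.COLOR_BGR2HSV)
H,S,V=hsv[...,0],hsv[...,1],hsv[...,2]
def reg(x0,x1,y0,y1): 
    return (P[...,0]>x0)&(P[...,0]<x1)&(P[...,1]>y0)&(P[...,1]<y1)&(d>0)
cs=reg(.45,.7,-.28,-.05)
top=cs&(P[...,2]>.083)&(P[...,2]<.098)&(H>100)&(H<125)&(S>120)
top=cv2.morphologyEx(top.astype(np.uint8),cv2.MORPH_OPEN,np.ones((3,3)))>0
print("case",top.sum(),rect(P[top]),np.median(P[top][:,2]))
red=cs&((H<6)|(H>174))&(S>150); print("red",red.sum(),P[red].mean(0).round(4),P[red].min(0).round(3),P[red].max(0).round(3),rect(P[red]))
yel=cs&(H>12)&(H<30)&(S>120); Q=P[yel]; 
A=np.c_[Q[:,:2],np.ones(len(Q))]; print("strap plane",np.linalg.lstsq(A,Q[:,2],rcond=None)[0].round(3),rect(Q),Q[:,2].min(),Q[:,2].max())
lf=reg(.5,.65,.12,.24)&(P[...,2]>.03); Q=P[lf]; print("leaf",len(Q),rect(Q),Q.mean(0).round(4),np.percentile(Q[:,2],[5,50,95]).round(4))
pl=lf&(P[...,2]<.0405)&(P[...,2]>.034);print("plate",rect(P[pl]),np.median(P[pl][:,2])); kn=lf&(P[...,2]>.042);print("kn",rect(P[kn]),kn.sum())
kk=cs&(S<60)&(V>100)&(P[...,2]>.075)&(P[...,2]<.096)&(P[...,0]<.54)
n,lab,st,ce=cv2.connectedComponentsWithStats(kk.astype(np.uint8))
for i in range(1,n):
    if st[i,4]>15: Q=P[lab==i]; print("knuckle",st[i],rect(Q),Q[:,2].max())
a=cv2.resize(im[200:290,180:280],None,fx=4,fy=4); b=cv2.resize(im[180:310,380:500],None,fx=360/130,fy=360/130)
cv2.imwrite("pics/crop1.png",np.hstack([a,b[:360]]))
E
```

```text
case 6425 (array([ 594.4, -176.1]), array([118.8, 159.7]), 0.66) 0.09034039485220896
red 100 [ 0.491  -0.1783  0.1139] [ 0.487 -0.228  0.001] [ 0.495 -0.165  0.118] (array([ 490.7, -196.3]), array([62.9,  7.5]), 88.79)
strap plane [-0.204  0.01   0.216] (array([ 530.6, -177.1]), array([23.9, 69.2]), 89.72) 0.0893193212946269 0.11573133731116068
leaf 1001 (array([581.7, 179.4]), array([34.5, 81.7]), 69.31) [0.581  0.1787 0.0391] [0.0362 0.0387 0.044 ]
plate (array([581.7, 179.4]), array([34.5, 81.7]), 69.38) 0.03835078440521167
kn (array([589.6, 175.4]), array([33.9, 58.2]), 71.59) 137
knuckle [459 263  13  19 215] (array([ 521.6, -208.2]), array([20.2, 28.1]), 89.3) 0.09399296174495195
knuckle [419 264  15  19 216] (array([ 520.8, -147.9]), array([27.9, 20.7]), 2.97) 0.09236648475815752
```

View pics/crop1.png

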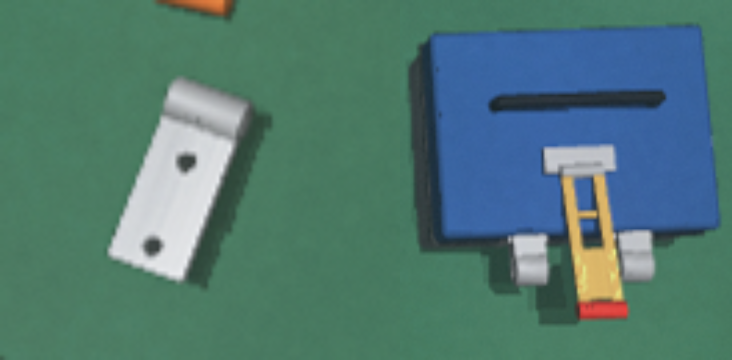

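The crop confirms the leaf: small, white, on the rest, 34.5 x 81.7 mm, plate top at z 0.038. The case measures 118.8 x 159.7 mm with its top at z 0.090, and its yaw is about 0.012. The hasp starts at about 0.2 rad, with the bar at roughly (0.491, -0.177, 0.111). I'll go over the bar now.

Emit:
jog_arm:
  rows:
    - [[0,0,0,0,0,0.76,50],[0,0,0,0,0,0.76,50],[0.685,-0.607,0,0,0,0,50],[0.685,-0.607,0,0,0,0,50],[0.685,-0.607,0,0,0,0,50],[0.685,-0.607,0,0,0,0,50],[0.685,-0.607,0,0,0,0,50],[0.685,-0.607,0,0,0,0,50],[0.685,-0.607,0,0,0,0,50],[0.685,-0.607,0,0,0,0,50],[0.685,-0.607,0,0,0,0,50],[0,0,0.5,0,0,0,50],[0,0,0,0,0,0,50]]
  grip_force: 40

```text
clock: 2.82
ee_pos: [0.49, -0.177, 0.1997]
tool_rot: [-0.001, 1.0, 0.006, -0.002]
wrist_force: [-0.1, -0.3, 0.3]
gripper_width: 0.0497
gripper_force: 0.0
```

Emit:
jog_arm:
  rows:
    - [[0,0,0.6,0,0,0,50],[0,0,0.6,0,0,0,50],[0,0,0.4,0,0,0,50],[0,0,0.15,0,0,0,50],[0,0,0,0,0,0,10],[0,0,0,0,0,0,10],[0,0,0,0,0,0,10],[0,0,0,0,0,0,10]]
  grip_force: 40

```text
clock: 3.82
ee_pos: [0.491, -0.1783, 0.0969]
tool_rot: [0.001, 1.0, 0.006, 0.0]
wrist_force: [-0.3, -2.2, -0.2]
gripper_width: 0.0243
gripper_force: 39.2
```

Emit:
jog_arm:
  rows:
    - [[0.027,0,-0.096,0,0,0,10],[0.027,0,-0.096,0,0,0,10],[0.041,0,-0.091,0,0,0,10],[0.041,0,-0.091,0,0,0,10],[0,0,0,0,0,0,10]]

```text
clock: 4.45
ee_pos: [0.4992, -0.178, 0.1192]
tool_rot: [0.0, 1.0, 0.006, 0.0]
wrist_force: [0.6, -5.2, -1.0]
gripper_width: 0.0242
gripper_force: 39.6
```

```bash
python3 - <<'E'
from h import *
im,d=r.read_camera("side"); u,v=[int(x) for x in proj("side",[.5,-.177,.12])]
cv2.imwrite("pics/c2.png",cv2.resize(im[v-75:v+75,u-85:u+85,::-1],None,fx=4,fy=4,interpolation=cv2.INTER_CUBIC)); o=r.get_obs(); print(o["gripper_width"],o["gripper_force"],o["wrist_force"],o["ee_pos"],u,v)
E
```

```text
0.02433091388967346 39.63168561458588 [-0.08264999 -5.7266773  -2.80933777] [ 0.49912002 -0.17802554  0.11896591] 339 303
```

View pics/c2.png

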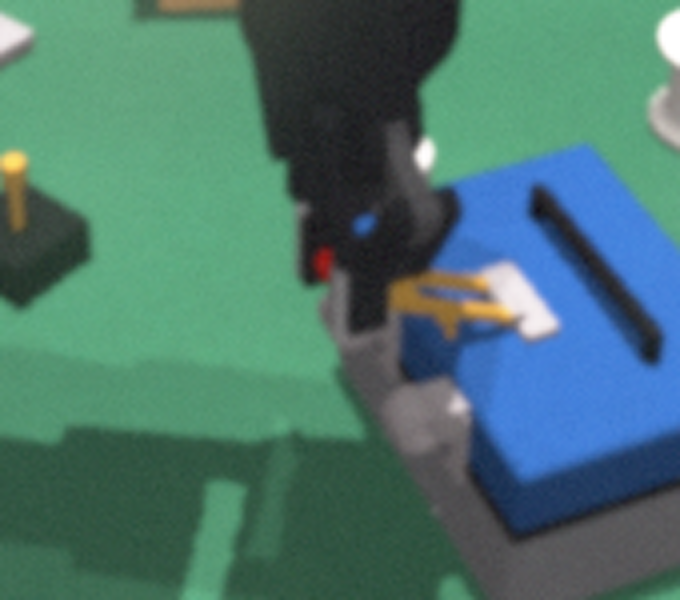

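The crop shows the red bar at (322,262) between the fingers and the strap raised with it. I'll follow the arc back.

Emit:
jog_arm:
  rows:
    - [[0.09,0.01,-0.143,0,0,0,10],[0.108,0,-0.13,0,0,0,10],[0.123,0,-0.116,0,0,0,10],[0.137,0,-0.099,0,0,0,10],[0.148,0,-0.081,0,0,0,10],[0.157,0,-0.062,0,0,0,10],[0.164,0,-0.041,0,0,0,10],[0.168,0,-0.02,0,0,0,10],[0.169,0,0.001,0,0,0,10],[0.167,0,0.023,0,0,0,10],[0.163,0,0.044,0,0,0,10],[0.156,0,0.064,0,0,0,10],[0.147,0,0.083,0,0,0,10],[0,0,0,0,0,0,10],[0,0,0,0,0,0,10]]

```text
clock: 6.38
ee_pos: [0.6151, -0.1768, 0.1491]
tool_rot: [0.0, 1.0, 0.006, 0.003]
wrist_force: [3.0, 2.3, 8.5]
gripper_width: 0.0239
gripper_force: 38.9
```

```bash
python3 - <<'E'
from h import *
im,d=r.read_camera("side"); u,v=[int(x) for x in proj("side",[.58,-.177,.14])]
cv2.imwrite("pics/c3.png",cv2.resize(im[v-75:v+75,u-85:u+85,::-1],None,fx=4,fy=4,interpolation=cv2.INTER_CUBIC)); o=r.get_obs(); print(o["gripper_width"],o["gripper_force"],o["wrist_force"],o["ee_pos"],u,v)
E
```

```text
0.024155707871249592 38.85325312614441 [2.93046624 2.38095385 7.76753288] [ 0.61503795 -0.17679124  0.14914364] 387 280
```

View pics/c3.png

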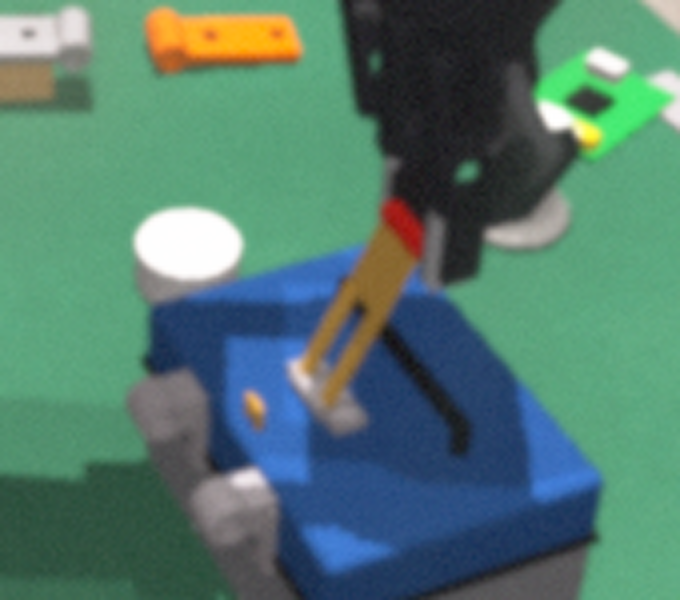

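The crop shows the strap folded back and past upright, from the hinge at (330,395) to the bar at (403,228), with the gap between the knuckles open. I'll release it, go up and move over the leaf.

Emit:
jog_arm:
  rows:
    - [[0,0,0,0,0,0,50],[0,0,0,0,0,0,50],[0,0,0,0,0,0,50],[0,0,-0.5,0,0,0,50],[0,0,-0.7,0,0,0,50],[0,0,-0.6,0,0,0,50],[-0.08,-0.854,0,0,0,0,60],[-0.08,-0.854,0,0,0,0,60],[-0.08,-0.854,0,0,0,0,60],[-0.08,-0.854,0,0,0,0,60],[-0.08,-0.854,0,0,0,0,60],[-0.08,-0.854,0,0,0,0,60],[-0.08,-0.854,0,0,0,0,60],[0,0,0,0,0,0.83,60],[0,0,0.5,0,0,0.83,60],[0,0,0.5,0,0,0.83,60],[0,0,0.5,0,0,0,60],[0,0,0,0,0,0,60],[0,0,0,0,0,0,60]]

```text
clock: 8.8
ee_pos: [0.5755, 0.1813, 0.1668]
tool_rot: [-0.0, 0.984, -0.18, 0.001]
wrist_force: [-0.3, 0.0, -0.8]
gripper_width: 0.0601
gripper_force: 0.0
```

```bash
python3 - <<'E'
from h import *
o=r.get_obs(); p=o["ee_pos"]; q=o["tool_rot"]; print(p.round(4),"yaw",2*np.arctan2(q[2],q[1]))
d=np.array([.577,.1812])-p[:2]; a=2*np.arctan2(q[2],q[1]); print("tool dx,dy mm",1000*(d@[np.cos(a),np.sin(a)]),1000*(d@[np.sin(a),-np.cos(a)]),"dz",1000*(p[2]-.017))
im,dd=r.read_camera("top"); P=cloud("top",dd); hsv=cv2.cvtColor(im,cv2.COLOR_RGB2HSV)
yel=(hsv[...,0]>12)&(hsv[...,0]<30)&(hsv[...,1]>120)&(P[...,0]>.5)&(P[...,0]<.7)&(P[...,1]<-.1)&(P[...,1]>-.26)&(P[...,2]>.1)
red=((hsv[...,0]<6)|(hsv[...,0]>174))&(hsv[...,1]>150)&(P[...,2]>.1)&(P[...,0]<.7)&(P[...,0]>.5)&(P[...,1]<-.1)&(P[...,1]>-.26)
print(yel.sum(),red.sum(),P[red].mean(0) if red.any() else 0)
E
```

```text
[0.5755 0.1813 0.1668] yaw -0.36161920000193726
tool dx,dy mm 1.4681786106484467 -0.47435431372981934 dz 149.75012198328807
37 108 [ 0.60359953 -0.17653431  0.17074766]
```

The hasp stays at about 2.0 rad. I'll descend on the leaf and grip it.

Emit:
jog_arm:
  rows:
    - [[0.024,0,0.7,0,0,0,60],[0,0,0.7,0,0,0,60],[0,0,0.5,0,0,0,60],[0,0,0.4,0,0,0,60],[0,0,0.2,0,0,0,60],[0,0,0,0,0,0,60],[0,0,0,0,0,0,20],[0,0,0,0,0,0,20],[0,0,0,0,0,0,20],[0,0,0,0,0,0,20]]
  grip_force: 60

```text
clock: 10.1
ee_pos: [0.577, 0.1808, 0.0169]
tool_rot: [-0.0, 0.984, -0.18, 0.001]
wrist_force: [-0.5, 0.3, 6.8]
gripper_width: 0.0327
gripper_force: 60.1
```

Emit:
jog_arm:
  rows:
    - [[0,0,-0.2,0,0,0,20],[0,0,-0.5,0,0,0,20],[0,0,-0.6,0,0,0,20],[0,0,-0.6,0,0,0,20],[0,0,-0.4,0,0,-0.83,20],[0,0,0,0,0,-0.83,20],[0,0,0,0,0,-0.83,20],[0,0,0,0,0,0,20],[0,0,0,0,0,0,20]]

```text
clock: 11.22
ee_pos: [0.5761, 0.1807, 0.1536]
tool_rot: [-0.0, 1.0, 0.005, 0.0]
wrist_force: [0.6, -0.6, -1.2]
gripper_width: 0.0327
gripper_force: 59.9
```

Emit:
jog_arm:
  rows:
    - [[-0.271,0.743,0,0,0,0,20],[-0.271,0.743,0,0,0,0,20],[-0.271,0.743,0,0,0,0,20],[-0.271,0.743,0,0,0,0,20],[-0.271,0.743,0,0,0,0,20],[-0.271,0.743,0,0,0,0,20],[-0.271,0.743,0,0,0,0,20],[-0.271,0.743,0,0,0,0,20],[0,0,0,0,0,0,20],[0,0,0,0,0,0,20]]

```text
clock: 12.48
ee_pos: [0.4504, -0.177, 0.1535]
tool_rot: [-0.0, 1.0, 0.005, 0.0]
wrist_force: [0.6, 0.2, -2.4]
gripper_width: 0.0328
gripper_force: 60.1
```

```bash
python3 - <<'E'
from h import *
o=r.get_obs(); print(o["ee_pos"].round(4),2*np.arctan2(o["tool_rot"][2],o["tool_rot"][1]),o["gripper_width"])
for c in("top","side"):
    im,d=r.read_camera(c); np.save(f"{c}4.npy",d); cv2.imwrite(f"pics/{c}4.png",im[:,:,::-1])
    for l in("seat","leaf_bore","hasp_grip"):
        for q in r.landmark_of(c,l)[:4]:
            u,v=q["position"][0]*640,q["position"][1]*480; print(c,l,round(q["confidence"],2),round(u,1),round(v,1),at_z(c,u,v,.08 if l=="seat" else .171).round(4))
A=cv2.imread("pics/top4.png")[200:350,370:520];B=cv2.imread("pics/side4.png")[230:380,250:400]
cv2.imwrite("pics/c4.png",cv2.resize(np.hstack([A,B]),None,fx=2.6,fy=2.6,interpolation=cv2.INTER_CUBIC))
E
```

```text
[ 0.4504 -0.177   0.1535] 0.010651250008622609 0.03282570773783854
top seat 0.79 443.2 275.1 [ 0.5177 -0.1755  0.08  ]
top leaf_bore 0.78 170.6 298.3 [0.49   0.2237 0.171 ]
top leaf_bore 0.76 463.9 296.5 [ 0.483 -0.175  0.171]
top leaf_bore 0.57 248.5 362.2 [0.4035 0.1183 0.171 ]
top leaf_bore 0.55 227.5 197.0 [0.6292 0.148  0.171 ]
side seat 0.6 344.3 321.0 [ 0.5093 -0.1771  0.08  ]
side leaf_bore 0.94 251.5 210.1 [0.4314 0.0395 0.171 ]
side leaf_bore 0.82 333.2 278.4 [ 0.4901 -0.1744  0.171 ]
side leaf_bore 0.78 342.6 218.4 [ 0.5646 -0.0412  0.171 ]
side leaf_bore 0.59 220.0 252.8 [ 0.3538 -0.0551  0.171 ]
side hasp_grip 0.87 402.0 263.2 [ 0.5987 -0.1814  0.171 ]
```

View pics/c4.png

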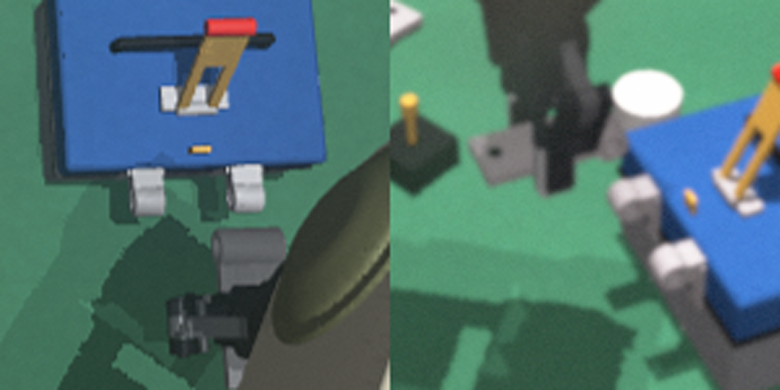

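The left half shows the leaf's knuckle at crop (250,245), pointing at the open gap at (200,190), with the hasp folded back. The right half shows the leaf level in the fingers, with its knuckle at (605,130). I'll fit the cylinders in both depth images.

```bash
cat > fit.py <<'E'
from h import *
from scipy.optimize import least_squares
def fitcyl(Q,x0,z0,yc):
    # axis: x=a+b(y-yc), z=c+e(y-yc), radius 10 mm
    f=lambda p:(np.hypot(Q[:,0]-p[0]-p[1]*(Q[:,1]-yc),Q[:,2]-p[2]-p[3]*(Q[:,1]-yc))-.010)*1000
    s=least_squares(f,[x0,0,z0,0],loss="soft_l1"); return s.x,np.median(np.abs(s.fun)),len(Q)
def near(P,d,x,y,z,hy,rx=.012):
    m=(d>0)&(abs(P[...,1]-y)<hy)&(np.hypot(P[...,0]-x,P[...,2]-z)<rx)&(np.hypot(P[...,0]-x,P[...,2]-z)>.007); return P[m]
def run(c,d,bore,seat=(.5164,-.1774,.08)):
    P=cloud(c,d)
    for nm,(x,y,z),hy in(("kL",(seat[0],seat[1]+.03,seat[2]),.0075),("kR",(seat[0],seat[1]-.03,seat[2]),.0075),("leaf",bore,.015)):
        g=np.array([x,z])
        for i in range(3):
            Q=near(P,d,g[0],y,g[1],hy)
            if nm!="leaf": Q=Q[Q[:,0]<g[0]+.004]
            if len(Q)<12: print(c,nm,"few",len(Q)); break
            p,m,n=fitcyl(Q,*g,y); g=np.array([p[0],p[2]])
        else: print(c,nm,"x",round(p[0]*1e3,1),"z",round(p[2]*1e3,1),"slopes",p[[1,3]].round(3),"med",round(m,2),n)
    # leaf knuckle y extent
    m=(d>0)&(abs(P[...,1]-bore[1])<.03)&(np.hypot(P[...,0]-bore[0],P[...,2]-bore[2])<.012); Q=P[m]
    if len(Q): print(c,"leaf y",np.percentile(Q[:,1],[1,99]).round(4))
E
python3 - <<'E'
from fit import *
for c in("top","side"):
    d=np.load(f"{c}4.npy"); run(c,d,(.4864,-.1765,.1707)); 
    P=cloud(c,d); im=cv2.cvtColor(cv2.imread(f"pics/{c}4.png"),cv2.COLOR_BGR2HSV)
    for s in(.03,-.03):
        m=(P[...,2]>.083)&(P[...,2]<.093)&(abs(P[...,0]-.513)<.008)&(abs(P[...,1]+.1774-s)<.02); print("case kn y",np.percentile(P[m][:,1],[2,98]).round(4),m.sum())
    m=(abs(P[...,0]-.455)<.025)&(abs(P[...,1]+.177)<.018)&(abs(P[...,2]-.171)<.008)&(im[...,1]<70)&(im[...,2]>110); Q=P[m]
    if len(Q)>20:
        A=np.c_[Q[:,:2],np.ones(len(Q))]; print("plate plane",np.linalg.lstsq(A,Q[:,2],rcond=None)[0].round(3),len(Q),Q.mean(0).round(4))
E
```

```text
top kL x 516.8 z 80.5 slopes [-0.023  0.03 ] med 0.56 81
top kR x 517.2 z 80.2 slopes [0.084 0.002] med 0.59 82
top leaf x 486.1 z 170.6 slopes [-0.001 -0.003] med 0.57 348
top leaf y [-0.1925 -0.1592]
case kn y [-0.1564 -0.1392] 101
case kn y [-0.2162 -0.1987] 95
side kL x 517.0 z 80.1 slopes [-0.114 -0.028] med 0.77 90
side kR x 517.4 z 80.1 slopes [-0.088 -0.061] med 0.72 110
side leaf x 486.2 z 170.2 slopes [ 0.024 -0.052] med 0.72 86
side leaf y [-0.1928 -0.174 ]
case kn y [-0.1552 -0.1378] 90
case kn y [-0.215  -0.1964] 106
plate plane [-0.1    0.09   0.234] 195 [ 0.4392 -0.1771  0.174 ]
```

Emit:
jog_arm:
  rows:
    - [[0.257,0.016,0,0,0,0,20],[0.257,0.016,0,0,0,0,20],[0,0,0,0,0,0,20],[0,0,0.25,0,0,0,20],[0,0,0.25,0,0,0,20],[0,0,0.25,0,0,0,20],[0,0,0.25,0,0,0,20],[0,0,0,0,0,0,20],[0,0,0,0,0,0,20],[0,0,0,0,0,0,20]]

```text
clock: 14.12
ee_pos: [0.4815, -0.1791, 0.0939]
tool_rot: [0.0, 1.0, 0.006, 0.0]
wrist_force: [-0.4, 0.2, -1.6]
gripper_width: 0.0326
gripper_force: 60.1
```

```bash
python3 - <<'E'
from fit import *
o=r.get_obs(); print(o["ee_pos"].round(4),o["tool_rot"].round(4),o["gripper_width"],o["wrist_force"])
for c in("top","side"):
    im,d=r.read_camera(c); np.save(f"{c}5.npy",d); cv2.imwrite(f"pics/{c}5.png",im[:,:,::-1]); run(c,d,(.517,-.1776,.110))
E
```

```text
[ 0.4815 -0.1791  0.0939] [3.0e-04 1.0e+00 5.9e-03 5.0e-04] 0.03261687356351778 [-0.41643715  0.20708953 -1.55427205]
top kL x 517.2 z 80.3 slopes [0.016 0.063] med 0.52 90
top kR few 0
top leaf x 517.3 z 111.3 slopes [-0.007 -0.008] med 0.55 172
top leaf y [-0.1827 -0.1613]
side kL few 0
side kR x 517.5 z 80.5 slopes [-0.104 -0.062] med 0.62 110
side leaf x 516.1 z 112.8 slopes [0.007 0.14 ] med 0.42 20
side leaf y [-0.1953 -0.184 ]
```

Emit:
jog_arm:
  rows:
    - [[0,0,0.13,0,0,0,20],[0,0,0.13,0,0,0,20],[0,0,0.13,0,0,0,20],[0,0,0.127,0,0,0,20],[0,0,0,0,0,0,20],[0,0,0,0,0,0,20],[0,0,0,0,0,0,20]]

```text
clock: 15.1
ee_pos: [0.4813, -0.1791, 0.0626]
tool_rot: [0.0, 1.0, 0.006, 0.0]
wrist_force: [-0.6, -0.5, -1.5]
gripper_width: 0.0326
gripper_force: 60.1
```

```bash
python3 - <<'E'
from fit import *
o=r.get_obs(); print(o["clock"],o["ee_pos"].round(4),o["tool_rot"].round(4),o["gripper_width"],o["gripper_force"],o["wrist_force"],o["dq"].round(4))
ims=[]
for c in("top","side"):
    im,d=r.read_camera(c); run(c,d,(.517,-.1777,.080)); u,v=[int(x) for x in proj(c,[.517,-.1777,.08])]
    ims.append(im[v-45:v+45,u-60:u+60,::-1]); 
    if c=="top":
        P=cloud(c,d); m=(P[...,2]>.084)&(P[...,2]<.094)&(abs(P[...,0]-.515)<.009)&(P[...,1]>-.2)&(P[...,1]<-.14)
        h,e=np.histogram(P[m][:,1]*1e3,np.arange(-200,-138,2)); print(dict(zip(e.astype(int).tolist(),h.tolist())))
    for l in ("pin","tin","spool"):
        print(c,l,[(q["position"][0]*640,q["position"][1]*480) for q in r.landmark_of(c,l)[:1]])
cv2.imwrite("pics/c6.png",cv2.resize(np.hstack(ims),None,fx=3.3,fy=3.3,interpolation=cv2.INTER_CUBIC))
E
```

```text
15.1 [ 0.4813 -0.1791  0.0626] [1.0e-04 1.0e+00 5.9e-03 2.0e-04] 0.03255354901322353 60.13009071350098 [-0.57138968 -0.46093921 -1.53621562] [ 0.0007  0.0001  0.0008 -0.0005 -0.0009 -0.0001]
top kL x 517.2 z 80.4 slopes [0.044 0.06 ] med 0.6 94
top kR few 0
top leaf x 517.1 z 79.8 slopes [-0.003 -0.002] med 0.46 124
top leaf y [-0.1798 -0.1484]
{-200: 0, -198: 0, -196: 0, -194: 0, -192: 0, -190: 0, -188: 0, -186: 0, -184: 0, -182: 0, -180: 2, -178: 7, -176: 13, -174: 14, -172: 14, -170: 17, -168: 17, -166: 11, -164: 12, -162: 11, -160: 0, -158: 3, -156: 11, -154: 14, -152: 13, -150: 10, -148: 15, -146: 10, -144: 14, -142: 12}
top pin [(321.984, 336.72)]
top tin [(329.408, 231.408)]
top spool [(330.62399999999997, 138.38400000000001)]
side kL few 0
side kR x 517.6 z 80.3 slopes [-0.128 -0.026] med 0.62 111
side leaf x 515.6 z 81.7 slopes [-0.058  0.157] med 0.28 15
side leaf y [-0.2077 -0.1491]
side pin [(257.792, 290.496)]
side tin [(347.39199999999994, 276.624)]
side spool [(432.51199999999994, 261.12)]
```

View pics/c6.png

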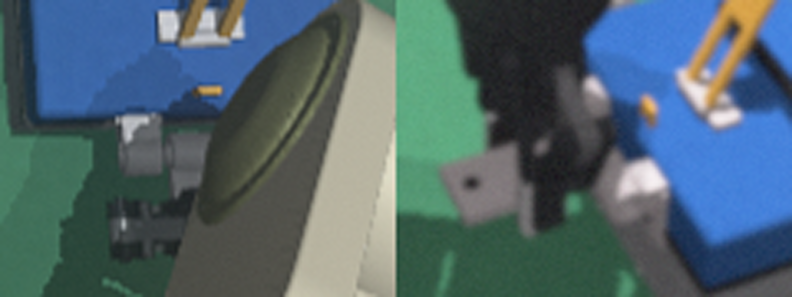

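The left half shows the leaf's knuckle (185,155) in line with the case's left knuckle (138,150), with a clear gap of about 4 mm between them. The right half shows it held level, with the hasp back. The fitted axes agree within about 1 mm, there is no contact force, and the pin, tin and spool have not moved. I'm handing it in.

```bash
python3 -c "
from plant import r
print(r.job_done())"
```

```text
the job is handed in; nothing more can be done
None
```

I folded the hasp back to about 2.0 rad and handed the job in with the leaf's knuckle held still in the gap, about 1 mm or less off the hole axis and not pressing on the case. The pin, tin and spool were left in place, and the hand-in returned no verdict.

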